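# Shut the specimen box with its sliding snap cover

### The arm

A 6-joint arm with a two-finger parallel gripper is mounted at the origin on a cart in front of the work surface, level with it; the furniture and walls round the work are solid. World frame = base frame: x ahead of the robot, y to its left, z up, the work surface at z = 0. Lengths are in m, angles in rad, forces in N, time in s.
With the tool pointing down it reaches from about 0.35 to 0.95 m from the base axis. Payload 17.4 kg.
Tool frame: the origin (TCP) lies on the front face of the gripper's body, between the roots of the fingers; the fingertips stand 84 mm ahead of it and the grasp point (between the pads) lies 65 mm ahead of it; z points along the fingers, y is the line along which they close (so a half turn about z gives the same grasp; the last joint's range is limited). The gripper opens to 93 mm and grips with 3 to 60 N. Pads are 15 mm wide; open, the fingers measure 128 mm over their backs; the gripper's body (75 mm by 188 mm) begins 65 mm behind the grasp point.
Start: joints at [-1.146, 0.116, 1.442, -0, 1.584, -0.038], TCP at [0.301, -0.604, 0.303] pointing down, gripper open.
Joint ranges: [-2.83, 2.83], [-0.83, 2.19], [0.07, 2.5], [-1.14, 4.28], [0.01, 3], [-2.97, 2.97]. Speed limits (rad/s): [1.89, 1.89, 2.22, 3.14, 3.14, 3.14].

### API

Orientations are given as [roll, pitch, yaw] about the fixed x, y, z axes, in that order (R = Rz(yaw) Ry(pitch) Rx(roll)).
In Python, from cell import manip gives the robot as it stands.
- The arm moves only by the tool carry_out, never from a script. Its argument "increments" is a list of rows, each a list of 5 numbers: the shift along the tool's x, y, z in cm, then the turn about the tool's z in degrees, then the finger opening in cm, from 0 to 9.3. In form: [[dx, dy, dz, yaw, gripper], ...]. A call has 1 to 12 rows; each row shifts and turns the commanded pose from where the row before left it, along the tool's axes as they then stand; what a row does not reach is not made up. A row lasts 1/12 s, in which the tool goes at most 41.7 mm and 7.16 degrees, less where a joint would pass 70% of its speed; a pose out of reach is approached as far as the arm can. A call with a gripper value outside its range is refused whole. The fingers move at their own pace and stop on an object; "newtons" is the grip in N (left out, the last holds). Time passes only in rows, so rows that do not move let the fingers close. It gives the time, the measured TCP pose, the force, the opening and the grip force at its end, in the units of the state.
- manip.get_state(): the state, without advancing time (a new reading comes with each control period).
- manip.capture(name): name is "scene" or "top"; returns a dict with "img" (420x560x3 uint8, blue, green, red), "z_map" (420x560 float32, m along the optical axis (not along the pixel's ray), 0 where there is no reading), "fov_y" (degrees; the focal length in pixels is half the picture's height over the tangent of half this angle, whatever the lens; pixels are square), "cx", "cy" (the principal point, pixels), "k1" (the pictures are not rectified: a ray, as slopes to the right and down, at radius r is drawn at 1 + k1 r^2 times it, then the intrinsics apply), "cam_to_world" (4x4, takes a point from camera to world coordinates). Camera axes: x right, y up, looking along -z (the intrinsics and any distortion apply to the point x, -y, -z); pixel columns grow to the right and rows downward; lengths in m; the calibration is good to about 2 mm. A picture is of the moment at which its call begins.
- manip.hand_in(): hands the job in; it is judged then, once.
The state is a dict: "time_s": time; "joint_pos": joint angles; "joint_velocities": joint speeds; "effort": joint torques, N m; "eef_pos": TCP position; "ee_rot": TCP orientation; "force": force on the tool from outside, world axes, zero at the start; "wrist_torque": the same for the moment, N m; "width": opening from 0.0 (shut) to 1.0 (fully open); "gripper_force": force on a finger pad.
Only numpy, scipy, OpenCV 4.12 (cv2) and the standard library are available. Lean on these libraries where they do the work, as an engineer would, in place of code of your own. Each camera call takes 0.05 s, during which the arm holds its last target. There are 200 camera calls.

### The job

Close the wooden specimen box on the bench. Draw its sliding cover out from under the low riser shelf, put it down flat and let go, then take it again by another part and slide it nose first along the rails of the box, all the way home, until its spring tongue clicks behind the ledge. Let go of it there, and leave the two pots, the jar and the wood block standing where they are.

Things in the scene. Friction and masses are not known exactly. Their poses are not given: they have to be found in the camera images.
- cover: Loose wooden cover, 140 long (x) x 60 wide (y) x 10 mm thick, about 0.15 kg; origin at the centre of its underside, z up, nose at x = +70, tail at x = -70 mm. Starts flat on the bench, tail and fin under the riser, about 90 mm of its nose end sticking out: there it can be taken only by its sides near the nose. The fin is free to take once the cover is drawn out some 110 mm.
- cover_fin (a point): Middle of the upright wooden fin across the cover's tail, at (-62, 0, 30) mm in cover axes: 20 mm above the cover's top. The fin is 12 mm thick along x (x = -68 to -56), 36 mm wide along y, and its top is 40 mm above the underside. At home its neighbours (the rails' lips) rise only 7 mm above the cover's top.
- tongue (a joint): Bend (rad) of the steel spring tongue, 14 mm wide, in a slot of the cover from x = -6 to -50 mm, flush with its top; its barb hangs inside a 30 mm wide channel under the cover, not below the underside. 0 at rest, about 0.1 while the barb rides over the ledge, 0 again once clicked behind it.
- specimen_box: Narrow wooden box fixed to the bench, 254 long (x) x 76 wide (96 over the flares) x 66.5 mm high; origin at the centre of its foot, +x the way the cover slides to close. From x = -127 to -27 mm it is only a landing to lay the cover on: two bearers at y = 19 to 27 mm either side, tops 50 mm above the bench. Rails follow up to the end wall (the stop) at x = +119 mm.
- box_mouth (a point): Start of the rails, box x = -27, y = 0, 50 mm above the bench; axes as the box. From here the side walls are 64 mm apart inside; before it they flare to about 85 mm over 33 mm to guide the nose. From 31 mm past it lips (50 mm apart, tops 66.5 mm above the bench) cover the edges of grooves 11.5 mm high.
- box_home (a point): Where the cover's origin lies when fully home: box x = +48, y = 0, 50 mm above the bench; axes as the box; play about 1 mm forward, 2.5 mm back. A steel ledge 24 mm wide, 5 mm above the bearers, at box x = -12.5 to -4.5 mm, catches the tongue's barb; the barb rides over it during about the last 25 mm before home, which takes about 5 N along x (click 2 to 3 mm before home).
- riser: Small plywood riser shelf fixed to the bench, 80 deep (x) x 112 wide (y) x 57 mm high, 48 mm clear height and 92 mm clear width underneath, origin at the centre of its foot; open only on its +x side, from which the cover sticks out.
- gray_pot: Small round grey pot with a pale lid, 54 wide x 42 mm high, standing loose on the riser; origin under its centre. Leave it standing.
- white_pot: Small round white pot, 44 wide x 38 mm high, loose on the bench near the box; origin under its centre. Leave it.
- glass_jar: Small round jar with a yellow-brown lid, 54 wide x 60 mm high, loose on the bench between riser and box; origin under its centre. Leave it.
- wood_block: Plain wood block, 46 x 72 x 46 mm, loose on the bench; origin under its centre. Leave it.

How it is judged:
On the way, in this order (a step that is already met when the one before it is completed fails the run):
1. the cover, drawn out clear of the riser, is put down flat and let go (horizontal distance between cover and riser above 0.13 m and contact force between the fingers and cover below 0.1 N and angle between cover's own z axis and vertical below 0.1 rad and linear speed of cover below 0.02 m/s), for 0.1 s.
2. the cover lies level on the box's bearers with its nose entering the rails, fin behind (x of cover in the frame of box_mouth between -0.075 and 0.06 m and x of cover_fin in the frame of box_mouth below -0.003 m and z of cover in the frame of box_mouth between -0.006 and 0.006 m and angle between the x axis of cover and the x axis of specimen_box, either way round below 0.15 rad), for 0.1 s.
At the end, for the whole second after the job is handed in: The cover lies at rest in the rails of the box, fin at the mouth end, within 4.5 mm of fully home along the rails and 5 mm across, within 3 mm of its height on the bearers and 0.08 rad of the rails' direction, its tongue relaxed (below 0.03 rad) behind the ledge (x of cover in the frame of box_home between -0.0045 and 0.004 m and y of cover in the frame of box_home between -0.005 and 0.005 m and z of cover in the frame of box_home between -0.003 and 0.003 m and x of cover_fin in the frame of box_home below -0.05 m and angle between the x axis of cover and the x axis of specimen_box, either way round below 0.08 rad and value of joint tongue below 0.03 rad and linear speed of cover below 0.01 m/s); the robot touches nothing.
It fails at once if the grey pot on the riser, the white pot, the jar or the wood block is moved more than 30 mm or tipped (distance of any of gray_pot, white_pot, glass_jar, wood_block from where it was at the start of the episode above 0.03 m or angle between any of gray_pot, white_pot, glass_jar, wood_block's own z axis and vertical above 0.5 rad).
It also fails if it takes over 54 s, if anything falls off the work surface, if the arm or the gripper's body presses on something with over 40 N, if the wrist force passes 120 N, or if a joint passes its speed limit or range.

## Working session

There is one attempt and no reset: what is moved stays moved. The work goes in short steps, Python scripts to look and compute and a tool call to move; the robot and the scene stay as the last step left them, time stands still between calls to the robot, and variables do not carry over. Pictures are saved under pics/ and viewed, at most 10 in all, crops included, and the job is handed in when it is done.

Besides the shell and the picture viewer there is one more tool, called by a JSON object that holds its "op" and its "data", one argument or row to a line. carry_out: Moves the arm, as the interface text tells. Its arguments: {"type":"object","properties":{"increments":{"type":"array","items":{"type":"array","items":{"type":"number"}}},"newtons":{"type":"number"}},"required":["increments"]}

```bash
mkdir -p pics
cat > h.py <<'E'
import numpy as np, cv2
from cell import manip
def cap(n):
    return manip.capture(n)
def K(c):
    h=c["img"].shape[0]; f=h/2/np.tan(np.radians(c["fov_y"])/2); return f
def cloud(c):
    f=K(c); h,w=c["z_map"].shape
    u,v=np.meshgrid(np.arange(w),np.arange(h))
    xd=(u-c["cx"])/f; yd=(v-c["cy"])/f
    x,y=xd.copy(),yd.copy()
    for _ in range(8):
        s=1+c["k1"]*(x*x+y*y); x=xd/s; y=yd/s
    z=c["z_map"]; P=np.stack([x*z,-y*z,-z,np.ones_like(z)],-1)@np.array(c["cam_to_world"]).T
    P=P[...,:3]; P[z==0]=np.nan; return P
E
python3 - <<'E'
from h import *
for n in("scene","top"):
    c=cap(n); cv2.imwrite(f"pics/{n}0.png",c["img"]); P=cloud(c); np.savez(f"{n}0.npz",img=c["img"],P=P)
    print(n,c["fov_y"],c["k1"],np.round(c["cam_to_world"],3).tolist())
print(manip.get_state())
E
```

```text
scene 45.08992787102151 -0.011890549767430668 [[-0.833, 0.428, -0.349, 0.221], [-0.553, -0.639, 0.535, 0.408], [0.006, 0.638, 0.77, 0.894], [0.0, 0.0, 0.0, 1.0]]
top 53.52111510975581 -0.05781630849705138 [[0.011, 0.998, -0.062, 0.51], [-1.0, 0.011, 0.004, -0.178], [0.005, 0.062, 0.998, 0.959], [0.0, 0.0, 0.0, 1.0]]
{'time_s': 0.1, 'joint_pos': array([-1.14577940e+00,  1.16452726e-01,  1.44216176e+00,  1.04510698e-06,
        1.58397692e+00, -3.78193191e-02]), 'joint_velocities': array([ 8.66034318e-05, -2.90140947e-03, -1.78036787e-03,  7.12464747e-04,
        7.46899603e-04, -1.00476846e-03]), 'effort': array([ 2.80184344e-03, -7.22891808e+01, -6.23866653e+01,  7.82774761e-02,
        2.27613060e-02, -9.68867516e-05]), 'eef_pos': array([ 0.30132753, -0.60392156,  0.30209183]), 'ee_rot': array([-3.14059465e+00, -3.88074600e-05,  4.62836235e-01]), 'force': array([-0.31662795,  0.13146242,  0.9722151 ]), 'wrist_torque': array([ 0.03270611, -0.04007656, -0.05403625]), 'gripper_force': 0.0, 'width': 0.9993262783100463}
```

View pics/top0.png

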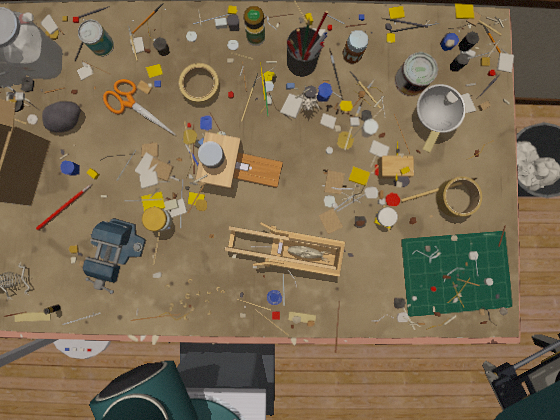

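View pics/scene0.png

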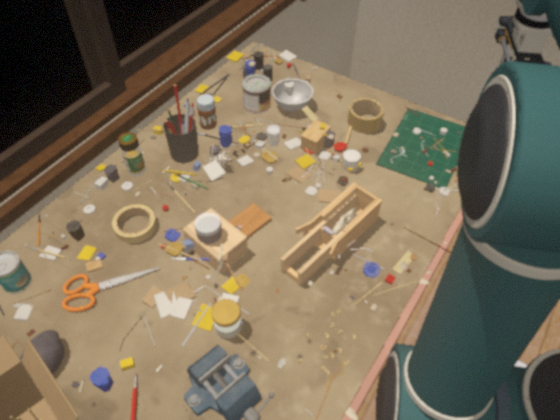

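The top view shows the riser at (218,160) with the grey pot on it and the cover's nose out to (282,172). The box runs from the landing at (228,240) to the end wall at (343,258). The jar is at (155,218), the white pot at (387,217) and the block at (396,166).

Run:
```python
from h import *
d=np.load("top0.npz"); P=d["P"]; img=d["img"]
def pts(u0,u1,v0,v1,zl,zh):
    Q=P[v0:v1,u0:u1].reshape(-1,3); return Q[(Q[:,2]>zl)&(Q[:,2]<zh)]
def rect(n,Q):
    r=cv2.minAreaRect((Q[:,:2]*1000).astype(np.float32)); print(n,len(Q),np.round(r[0]),np.round(r[1]),round(r[2],1),"z",np.round(np.median(Q[:,2]),4)); print(cv2.boxPoints(r).round(0).tolist())
rect("box>58",pts(220,350,220,282,.058,.08))
rect("box>40",pts(220,350,220,282,.042,.08))
rect("riser",pts(185,250,125,195,.05,.064))
rect("pot",pts(185,250,125,195,.09,.12))
rect("cover",pts(243,290,145,195,.006,.016))
rect("jar",pts(135,175,200,240,.05,.08))
rect("wpot",pts(370,405,200,235,.03,.05))
rect("block",pts(370,420,145,190,.04,.055))
print(np.nanmedian(P[280:330,180:220,2]))
cv2.imwrite("pics/crop1.png",cv2.resize(img[120:290,180:350],None,fx=3.5,fy=3.5,interpolation=cv2.INTER_CUBIC))
# cover by colour
hsv=cv2.cvtColor(img,cv2.COLOR_BGR2HSV); print(hsv[172,270],hsv[165,265],hsv[190,270],hsv[160,232])
```

```text
box>58 959 [ 476. -230.] [186.  93.] 80.8 z 0.0653
[[415.0, -314.0], [507.0, -329.0], [537.0, -145.0], [445.0, -130.0]]
box>40 2012 [ 482. -197.] [254.  93.] 81.7 z 0.0531
[[417.0, -316.0], [510.0, -329.0], [547.0, -78.0], [454.0, -65.0]]
riser 1342 [671. -47.] [ 83. 120.] 79.9 z 0.056
[[605.0, -78.0], [723.0, -99.0], [737.0, -17.0], [619.0, 4.0]]
pot 498 [679. -39.] [52. 51.] 2.7 z 0.0982
[[652.0, -15.0], [654.0, -66.0], [706.0, -63.0], [703.0, -13.0]]
cover 924 [ 659. -141.] [93. 60.] 78.4 z 0.009
[[620.0, -181.0], [679.0, -193.0], [698.0, -102.0], [639.0, -89.0]]
jar 487 [543.  85.] [52. 51.] 0.9 z 0.0642
[[516.0, 110.0], [517.0, 60.0], [569.0, 60.0], [568.0, 111.0]]
wpot 373 [ 562. -428.] [41. 62.] 81.4 z 0.0375
[[529.0, -444.0], [590.0, -453.0], [596.0, -413.0], [535.0, -403.0]]
block 674 [ 655. -435.] [ 72. 102.] 3.9 z 0.0445
[[615.0, -387.0], [622.0, -489.0], [694.0, -484.0], [687.0, -382.0]]
-0.0007091807528047944
[ 15 171 173] [ 16 168 170] [ 19  93 146] [ 17  96 207]
```

View pics/crop1.png

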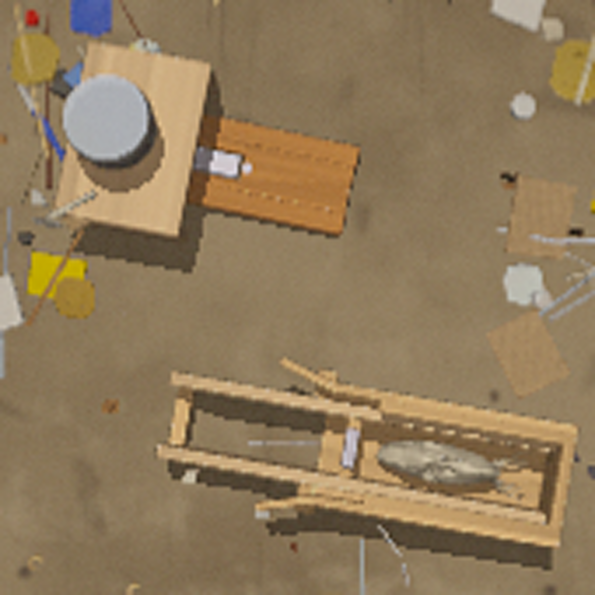

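The crop confirms the layout. The box's landing is on the left, its flares sit about a third of the way along, and the end wall is on the right. The cover's nose points the same way as the closing direction. First I turn the tool.

{"op": "carry_out", "data": {
  "increments": [
    [0, 0, 1, -6.5, 9.3],
    [0, 0, 1, -6.5, 9.3],
    [0, 0, 1, -6.5, 9.3],
    [0, 0, 1, -6.5, 9.3],
    [0, 0, 1, -6.5, 9.3],
    [0, 0, 1, -6.5, 9.3],
    [0, 0, 1, -6.5, 9.3],
    [0, 0, 0, -6.3, 9.3],
    [0, 0, 0, 0, 9.3]
  ],
  "newtons": 30
}}

```text
time_s: 0.85
eef_pos: [0.3012, -0.6038, 0.2316]
ee_rot: [-3.141, -0.001, 1.372]
force: [0.4, -1.3, -0.3]
width: 0.997
gripper_force: 0.0
```

```bash
cat >> h.py <<'E'
def delta(x,y,z,yawdeg):
    s=manip.get_state(); p=s["eef_pos"]; r=s["ee_rot"]; a=r[2]
    d=(np.array([x,y,z])-p)*100
    print("now",p.round(4),r.round(4),"t",round(s["time_s"],2),"F",s["force"].round(1),"w",round(s["width"]*9.3,2),"gf",s["gripper_force"])
    print("rows cm: dx %.2f dy %.2f dz %.2f turn %.1f"%(d[0]*np.cos(a)+d[1]*np.sin(a),d[0]*np.sin(a)-d[1]*np.cos(a),-d[2],(np.degrees(a)-yawdeg+180)%360-180))
E
python3 -c "
from h import *
delta(.654,-.166,.2,78.3)"
```

```text
now [ 0.3012 -0.6038  0.2316] [-3.1405e+00 -1.4000e-03  1.3724e+00] t 0.85 F [ 0.4 -1.3 -0.3] w 9.27 gf 0.0
rows cm: dx 49.87 dy 25.96 dz 3.16 turn 0.3
```

{"op": "carry_out", "data": {
  "increments": [
    [2.5, 1.3, 0, 0, 9.3],
    [2.5, 1.3, 0, 0, 9.3],
    [2.5, 1.3, 0, 0, 9.3],
    [2.5, 1.3, 0, 0, 9.3],
    [2.5, 1.3, 0, 0, 9.3],
    [2.5, 1.3, 0, 0, 9.3],
    [2.5, 1.3, 0, 0, 9.3],
    [2.5, 1.3, 0, 0, 9.3],
    [2.5, 1.3, 0, 0, 9.3],
    [2.5, 1.3, 0, 0, 9.3],
    [2.5, 1.3, 0, 0, 9.3],
    [2.5, 1.3, 0, 0, 9.3]
  ]
}}

```text
time_s: 1.85
eef_pos: [0.5156, -0.3406, 0.2331]
ee_rot: [3.141, 0.0, 1.363]
force: [0.3, 0.1, -0.4]
width: 1.0
gripper_force: 0.0
```

{"op": "carry_out", "data": {
  "increments": [
    [2.5, 1.3, 0, 0, 9.3],
    [2.5, 1.3, 0, 0, 9.3],
    [2.5, 1.3, 0, 0, 9.3],
    [2.5, 1.3, 0, 0, 9.3],
    [2.5, 1.3, 0, 0, 9.3],
    [2.5, 1.3, 0.5, 0, 9.3],
    [2.5, 1.3, 0.5, 0, 9.3],
    [1.5, 0.9, 1, 0, 9.3],
    [0.5, 0.5, 1, 0, 9.3],
    [0, 0, 0, 0, 9.3],
    [0, 0, 0, 0, 9.3]
  ]
}}

```text
time_s: 2.77
eef_pos: [0.6567, -0.1727, 0.2016]
ee_rot: [-3.14, 0.0, 1.366]
force: [0.5, -0.7, 0.2]
width: 1.001
gripper_force: 0.0
```

Run:
```python
from h import *
delta(.654,-.1655,.087,78.3)
c=cap("top"); a=cap("scene")
cv2.imwrite("pics/p2.png",np.hstack([cv2.resize(c["img"][100:220,180:320],None,fx=2.8,fy=2.8),cv2.resize(a["img"][150:270,170:310],None,fx=2.8,fy=2.8)]))
```

```text
now [ 0.6567 -0.1727  0.2016] [-3.1396e+00  2.0000e-04  1.3659e+00] t 2.77 F [ 0.5 -0.7  0.2] w 9.31 gf 0.0
rows cm: dx 0.65 dy -0.41 dz 11.46 turn -0.0
```

View pics/p2.png

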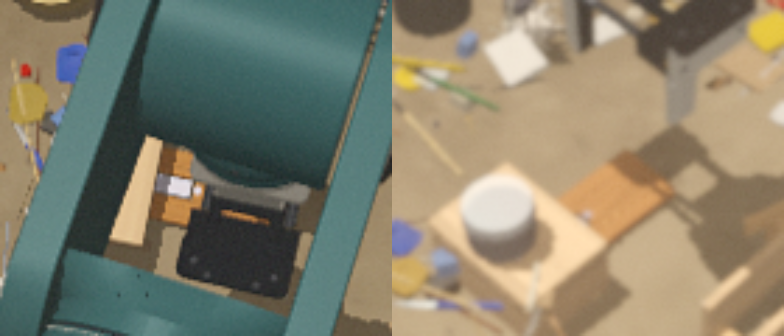

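The gripper hovers over the cover's nose end at about (250,205) in the left crop, and the pot is clear of it. Going down.

{"op": "carry_out", "data": {
  "increments": [
    [0.4, -0.2, 1.5, 0, 9.3],
    [0.3, -0.2, 1.5, 0, 9.3],
    [0, 0, 1.8, 0, 9.3],
    [0, 0, 1.8, 0, 9.3],
    [0, 0, 1.8, 0, 9.3],
    [0, 0, 1.5, 0, 9.3],
    [0, 0, 1, 0, 9.3],
    [0, 0, 0.5, 0, 9.3],
    [0, 0, 0, 0, 9.3]
  ]
}}

```text
time_s: 3.62
eef_pos: [0.6542, -0.1644, 0.0874]
ee_rot: [-3.14, -0.0, 1.367]
force: [0.2, -0.8, 0.1]
width: 1.002
gripper_force: 0.0
```

{"op": "carry_out", "data": {
  "increments": [
    [0, 0, 0, 0, 5],
    [0, 0, 0, 0, 5],
    [0, 0, 0, 0, 5],
    [0, 0, 0, 0, 5],
    [0, 0, 0, 0, 5],
    [0, 0, 0, 0, 5],
    [0, 0, 0, 0, 5],
    [0, 0, 0, 0, 5]
  ]
}}

```text
time_s: 4.28
eef_pos: [0.6547, -0.1645, 0.0891]
ee_rot: [3.141, 0.0, 1.367]
force: [-1.0, -0.8, 3.8]
width: 0.641
gripper_force: 30.0
```

{"op": "carry_out", "data": {
  "increments": [
    [0, 0, -0.2, 0, 5],
    [-1, 0, 0, 0, 5],
    [-2, 0, 0, 0, 5],
    [-2, 0, 0, 0, 5],
    [-2, 0, 0, 0, 5],
    [-2, 0, 0, 0, 5],
    [-2, 0, 0, 0, 5],
    [-2, 0, 0, 0, 5],
    [-2, 0, 0, 0, 5],
    [-2, 0, 0, 0, 5],
    [-1.5, 0, 0, 0, 5],
    [0, 0, 0, 0, 5]
  ]
}}

```text
time_s: 5.28
eef_pos: [0.6162, -0.3485, 0.0905]
ee_rot: [-3.141, 0.001, 1.365]
force: [-0.5, -0.6, -1.8]
width: 0.641
gripper_force: 30.0
```

{"op": "carry_out", "data": {
  "increments": [
    [0, 0, 0.2, 0, 5],
    [0, 0, 0, 0, 5],
    [0, 0, 0, 0, 9.3],
    [0, 0, 0, 0, 9.3],
    [0, 0, 0, 0, 9.3],
    [0, 0, 0, 0, 9.3],
    [0, 0, 0, 0, 9.3],
    [0, 0, 0, 0, 9.3]
  ]
}}

```text
time_s: 5.95
eef_pos: [0.6173, -0.3454, 0.0887]
ee_rot: [-3.142, -0.0, 1.367]
force: [0.9, 0.4, -0.0]
width: 0.986
gripper_force: 0.0
```

{"op": "carry_out", "data": {
  "increments": [
    [0, 0, -1.5, 0, 9.3],
    [0, 0, -2, 0, 9.3],
    [0, 0, -2, 0, 9.3],
    [0, 0, -2, 0, 9.3],
    [0, 0, -2, 0, 9.3],
    [0, 0, -2, 0, 9.3],
    [-2.5, 0, -1, 0, 9.3],
    [-2.5, 0, 0, 0, 9.3],
    [-2.5, 0, 0, 0, 9.3],
    [-2.5, 0, 0, 0, 9.3],
    [-1, 0, 0, 0, 9.3],
    [0, 0, 0, 0, 9.3]
  ]
}}

```text
time_s: 6.95
eef_pos: [0.5942, -0.4551, 0.2144]
ee_rot: [3.141, 0.0, 1.365]
force: [-0.9, 0.5, -1.0]
width: 1.002
gripper_force: 0.0
```

Run:
```python
from h import *
s=manip.get_state(); print(s["eef_pos"],s["ee_rot"],s["time_s"])
c=cap("top"); P=cloud(c); img=c["img"]; np.savez("top1.npz",img=img,P=P)
cv2.imwrite("pics/p3.png",cv2.resize(img[100:300,180:420],None,fx=2.8,fy=2.8))
a=cap("scene"); np.savez("scene1.npz",img=a["img"],P=cloud(a))
cv2.imwrite("pics/p3s.png",a["img"])
```

```text
[ 0.59422601 -0.45507892  0.2144201 ] [3.14134929e+00 3.66456384e-04 1.36485090e+00] 6.95
```

View pics/p3.png

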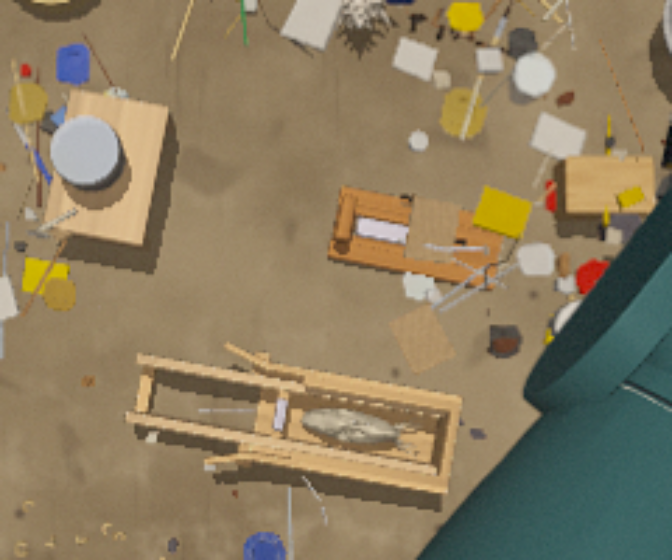

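The cover is out, flat and released, and the arm is clear. The fin is at crop (344,217), about full-frame (303,177), with the nose to the right. Next I measure the fin and the cover's yaw, and re-check the box.

Run:
```python
from h import *
for f in ("top1","scene1"):
    d=np.load(f+".npz"); P=d["P"]
    def rect(n,lo,hi,x0,x1,y0,y1):
        m=(P[...,2]>lo)&(P[...,2]<hi)&(P[...,0]>x0)&(P[...,0]<x1)&(P[...,1]>y0)&(P[...,1]<y1)
        Q=P[m]; 
        if len(Q)<10: print(n,len(Q)); return
        r=cv2.minAreaRect((Q[:,:2]*1000).astype(np.float32)); print(f,n,len(Q),np.round(r[0],1),np.round(r[1],1),round(r[2],1),"z",np.round(np.median(Q[:,2]),4))
        print("   med",np.median(Q,0).round(4), cv2.boxPoints(r).round(0).tolist())
    rect("fin",.033,.05,.59,.69,-.28,-.2)
    rect("cover",.0065,.015,.57,.69,-.39,-.22)
    rect("box58",.058,.08,.38,.57,-.35,-.12)
    rect("box42",.042,.08,.38,.57,-.35,-.05)
```

```text
top1 fin 85 [ 638.2 -238.5] [11.7 35.4] 79.0 z 0.0384
   med [ 0.6385 -0.2383  0.0384] [[620.0, -241.0], [654.0, -248.0], [657.0, -236.0], [622.0, -229.0]]
top1 cover 1015 [ 618.9 -307.7] [161.9  94.2] 88.1 z 0.0093
   med [ 0.6234 -0.293   0.0093] [[569.0, -387.0], [663.0, -390.0], [669.0, -228.0], [575.0, -225.0]]
top1 box58 965 [ 475.7 -229.8] [186.6  93.4] 80.7 z 0.0654
   med [ 0.459  -0.255   0.0654] [[414.0, -314.0], [507.0, -329.0], [537.0, -145.0], [445.0, -130.0]]
top1 box42 2002 [ 482.1 -196.9] [253.7  93.4] 81.7 z 0.0539
   med [ 0.4732 -0.223   0.0539] [[418.0, -316.0], [510.0, -329.0], [547.0, -78.0], [454.0, -65.0]]
scene1 fin 82 [ 637.7 -237.4] [13.8 36. ] 80.3 z 0.039
   med [ 0.6362 -0.2353  0.039 ] [[619.0, -241.0], [654.0, -247.0], [657.0, -234.0], [621.0, -228.0]]
scene1 cover 817 [ 629.2 -299. ] [164.2 102.3] 71.4 z 0.0104
   med [ 0.617  -0.2925  0.0104] [[555.0, -361.0], [652.0, -393.0], [704.0, -237.0], [607.0, -205.0]]
scene1 box58 972 [ 475.5 -229.2] [188.8  95.4] 80.9 z 0.0665
   med [ 0.4537 -0.2454  0.0665] [[413.0, -315.0], [508.0, -330.0], [537.0, -144.0], [443.0, -128.0]]
scene1 box42 2392 [ 479.6 -195.9] [255.5  95.5] 79.7 z 0.0526
   med [ 0.4782 -0.2118  0.0526] [[410.0, -313.0], [504.0, -330.0], [549.0, -79.0], [455.0, -62.0]]
```

{"op": "carry_out", "data": {
  "increments": [
    [0, 0, 0, 7, 7],
    [0, 0, 0, 7, 7],
    [0, 0, 0, 7, 7],
    [0, 0, 0, 7, 7],
    [0, 0, 0, 7, 7],
    [0, 0, 0, 7, 7],
    [0, 0, 0, 7, 7],
    [0, 0, 0, 7, 7],
    [0, 0, 0, 7, 7],
    [0, 0, 0, 7, 7],
    [0, 0, 0, 7, 7],
    [0, 0, 0, 7, 7]
  ]
}}

```text
time_s: 8.05
eef_pos: [0.5956, -0.4517, 0.2142]
ee_rot: [-3.141, -0.0, -0.104]
force: [-0.6, -0.1, -0.7]
width: 0.751
gripper_force: 0.0
```

{"op": "carry_out", "data": {
  "increments": [
    [0, 0, 0, 6, 7],
    [0, 0, 0, 0, 7],
    [0, 0, 0, 0, 7]
  ]
}}

```text
time_s: 8.3
eef_pos: [0.5954, -0.4522, 0.2141]
ee_rot: [-3.141, -0.0, -0.199]
force: [-0.4, 0.7, 0.3]
width: 0.754
gripper_force: 0.0
```

Run:
```python
from h import *
delta(.638,-.238,.101,-11.8)
from scipy import stats
# box long edges: side wall outer/lip band beyond flare, per-slice extremes in box axes
for f in ("top0","top1","scene1"):
    P=np.load(f+".npz")["P"]; m=(P[...,2]>.06)&(P[...,2]<.075)&(P[...,0]>.38)&(P[...,0]<.57)&(P[...,1]>-.35)&(P[...,1]<-.12)
    Q=P[m][:,:2]-[.482,-.197]; t=np.radians(-98.4); R=np.array([[np.cos(t),np.sin(t)],[-np.sin(t),np.cos(t)]]); B=Q@R.T
    L=[];H=[];X=np.arange(.012,.108,.006)
    for x in X:
        y=B[(B[:,0]>x)&(B[:,0]<x+.006),1]; L.append(y.min());H.append(y.max())
    a,b=np.polyfit(X,L,1),np.polyfit(X,H,1)
    print(f,"slopes deg",np.degrees([a[0],b[0]]).round(2),"mid y at x=0,.1 mm",(1000*(a[1]+b[1])/2).round(1),(1000*(np.polyval(a,.1)+np.polyval(b,.1))/2).round(1),"width",1000*(b[1]-a[1]),"xmax",np.sort(B[:,0])[-10:].mean()*1000)
```

```text
now [ 0.5954 -0.4522  0.2141] [-3.1415e+00 -2.0000e-04 -1.9940e-01] t 8.3 F [-0.4  0.7  0.3] w 7.02 gf 0.0
rows cm: dx -0.07 dy -21.84 dz 11.31 turn 0.4
top0 slopes deg [-1.15 -1.24] mid y at x=0,.1 mm -1.2 -3.3 width 74.97441571374662 xmax 126.31045216737374
top1 slopes deg [-0.99 -1.25] mid y at x=0,.1 mm -1.2 -3.2 width 75.10897873674807 xmax 126.31060307265376
scene1 slopes deg [-1.21 -0.9 ] mid y at x=0,.1 mm -2.3 -4.1 width 75.23834485505637 xmax 126.03567752916106
```

{"op": "carry_out", "data": {
  "increments": [
    [0, -1.4, 0, 0.4, 7],
    [0, -2.4, 0, 0, 7],
    [0, -2.5, 0, 0, 7],
    [0, -2.5, 0, 0, 7],
    [0, -2.5, 0, 0, 7],
    [0, -2.5, 0, 0, 7],
    [0, -2.5, 0, 0, 7],
    [0, -2.5, 1, 0, 7],
    [0, -2, 1.5, 0, 7],
    [0, -1, 1.5, 0, 7],
    [0, 0, 1, 0, 7],
    [0, 0, 0, 0, 7]
  ]
}}

```text
time_s: 9.3
eef_pos: [0.6397, -0.2395, 0.1609]
ee_rot: [-3.141, 0.004, -0.209]
force: [-0.0, -0.0, -0.2]
width: 0.752
gripper_force: 0.0
```

```bash
python3 -c "
from h import *
delta(.638,-.238,.101,-11.8)"
```

```text
now [ 0.6397 -0.2395  0.1609] [-3.1411  0.0035 -0.2088] t 9.3 F [-0.  -0.  -0.2] w 6.99 gf 0.0
rows cm: dx -0.20 dy -0.11 dz 5.99 turn -0.2
```

{"op": "carry_out", "data": {
  "increments": [
    [-0.1, -0.1, 1, -0.2, 7],
    [0, 0, 1.5, 0, 7],
    [0, 0, 1.5, 0, 7],
    [0, 0, 1, 0, 7],
    [0, 0, 0.7, 0, 7],
    [0, 0, 0.2, 0, 7],
    [0, 0, 0, 0, 7],
    [0, 0, 0, 0, 7]
  ],
  "newtons": 45
}}

```text
time_s: 9.97
eef_pos: [0.6399, -0.2391, 0.1051]
ee_rot: [3.142, -0.0, -0.207]
force: [-0.0, 0.9, 0.4]
width: 0.752
gripper_force: 0.0
```

{"op": "carry_out", "data": {
  "increments": [
    [0, 0, 0, 0, 0.5],
    [0, 0, 0, 0, 0.5],
    [0, 0, 0, 0, 0.5],
    [0, 0, 0, 0, 0.5],
    [0, 0, 0, 0, 0.5],
    [0, 0, 0, 0, 0.5],
    [0, 0, 0, 0, 0.5],
    [0, 0, 0, 0, 0.5],
    [0, 0, 0, 0, 0.5],
    [0, 0, 0, 0, 0.5]
  ]
}}

```text
time_s: 10.8
eef_pos: [0.6397, -0.239, 0.1047]
ee_rot: [-3.142, 0.0, -0.207]
force: [0.0, -0.1, 0.7]
width: 0.128
gripper_force: 45.0
```

{"op": "carry_out", "data": {
  "increments": [
    [0, 0, -0.5, 0, 0.5],
    [0, 0, -1, 0, 0.5],
    [0, 0, -1.5, 0, 0.5],
    [0, 0, -1.5, 0, 0.5],
    [0, 0, -1.5, 0, 0.5],
    [0, 0, -1.5, 0, 0.5],
    [0, 0, -1.5, -1, 0.5],
    [0, 0, -1, -1.3, 0.5],
    [0, 0, 0, 0, 0.5],
    [0, 0, 0, 0, 0.5]
  ]
}}

```text
time_s: 11.63
eef_pos: [0.6398, -0.239, 0.2052]
ee_rot: [3.141, -0.001, -0.167]
force: [-0.4, -0.4, -1.7]
width: 0.125
gripper_force: 45.0
```

```bash
python3 -c "
from h import *
delta(.511,-.0252,.205,-9.55)"
```

```text
now [ 0.6398 -0.239   0.2052] [ 3.1415e+00 -7.0000e-04 -1.6700e-01] t 11.63 F [-0.4 -0.4 -1.7] w 1.17 gf 44.95665907859802
rows cm: dx -16.25 dy -18.94 dz 0.02 turn -0.0
```

{"op": "carry_out", "data": {
  "increments": [
    [-1.2, -0.5, 0, 0, 0.5],
    [-2.2, -1.5, 0, 0, 0.5],
    [-2.2, -2, 0, 0, 0.5],
    [-2.2, -2.2, 0, 0, 0.5],
    [-2.2, -2.3, 0, 0, 0.5],
    [-2.2, -2.3, 0, 0, 0.5],
    [-2, -2.4, 0, 0, 0.5],
    [-1.2, -2.4, 0, 0, 0.5],
    [-0.8, -2.2, 0, 0, 0.5],
    [0, -1.1, 0, 0, 0.5],
    [0, 0, 0, 0, 0.5],
    [0, 0, 0, 0, 0.5]
  ]
}}

```text
time_s: 12.63
eef_pos: [0.5116, -0.0257, 0.2042]
ee_rot: [3.141, 0.001, -0.166]
force: [0.2, 0.6, -2.0]
width: 0.126
gripper_force: 45.0
```

Run:
```python
from h import *
delta(.511,-.0252,.205,-9.55)
c=cap("top"); a=cap("scene"); np.savez("t2.npz",img=c["img"],P=cloud(c)); np.savez("s2.npz",img=a["img"],P=cloud(a))
cv2.imwrite("pics/p4.png",np.hstack([cv2.resize(c["img"][180:320,150:350],None,fx=2,fy=2),cv2.resize(a["img"][150:290,200:400],None,fx=2,fy=2)]))
for f in("t2","s2"):
    P=np.load(f+".npz")["P"]; hsv=cv2.cvtColor(np.load(f+".npz")["img"],cv2.COLOR_BGR2HSV)
    m=(P[...,2]>.1)&(P[...,2]<.118)&(P[...,0]>.44)&(P[...,0]<.58)&(P[...,1]>-.2)&(P[...,1]<-.06)
    Q=P[m]; print(f,len(Q))
    if len(Q)<30: continue
    A=np.c_[Q[:,:2],np.ones(len(Q))]; k=np.linalg.lstsq(A,Q[:,2],rcond=None)[0]; print("plane slopes",k.round(4), "z mean",Q[:,2].mean())
    t=np.radians(-99.55); o=np.array([.4805,-.1968]); B=(Q[:,:2]-o)@np.array([[np.cos(t),-np.sin(t)],[np.sin(t),np.cos(t)]])
    for x in np.arange(-.15,.0,.015):
        y=B[(B[:,0]>x)&(B[:,0]<x+.015),1]
        if len(y)>5: print("  x %.0f y %.1f %.1f"%(x*1000+7.5,y.min()*1000,y.max()*1000))
    print("nose x",np.sort(B[:,0])[-8:].mean()*1000)
```

```text
now [ 0.5116 -0.0257  0.2042] [ 3.1413e+00  7.0000e-04 -1.6620e-01] t 12.63 F [ 0.2  0.6 -2. ] w 1.17 gf 44.95646059513092
rows cm: dx -0.07 dy -0.04 dz -0.08 turn 0.0
t2 742
plane slopes [-0.0027 -0.0009  0.1094] z mean 0.10815342309282312
  x -128 y -19.5 17.7
  x -83 y -28.4 31.6
  x -68 y -28.3 31.7
  x -53 y -27.9 31.5
  x -38 y -26.2 31.7
nose x -42.313921446435536
s2 943
plane slopes [ 0.0256 -0.0059  0.0966] z mean 0.10970152691296801
  x -142 y -17.4 5.4
  x -128 y -30.2 19.5
  x -113 y -29.4 23.6
  x -98 y -29.7 15.9
  x -83 y -29.4 15.5
  x -68 y -28.9 24.8
  x -53 y -29.1 24.4
nose x -46.079599026034046
```

View pics/p4.png

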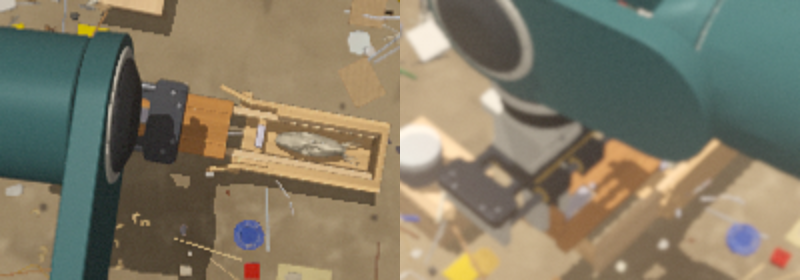

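The cover hangs level, its nose about 15 mm short of the mouth and about 1.5 mm off centre (left crop, 185–232). I correct that offset and lower it.

{"op": "carry_out", "data": {
  "increments": [
    [-0.15, 0, 1, 0, 0.5],
    [0, 0, 1.2, 0, 0.5],
    [0, 0, 1.2, 0, 0.5],
    [0, 0, 0.8, 0, 0.5],
    [0, 0, 0.4, 0, 0.5],
    [0, 0, 0.1, 0, 0.5],
    [0, 0, 0, 0, 0.5],
    [0, 0, 0, 0, 0.5]
  ]
}}

```text
time_s: 13.4
eef_pos: [0.5102, -0.0254, 0.1582]
ee_rot: [-3.142, -0.001, -0.167]
force: [-0.2, 0.1, -1.9]
width: 0.124
gripper_force: 45.0
```

{"op": "carry_out", "data": {
  "increments": [
    [0, 0, 0.1, 0, 0.5],
    [0, 0, 0.1, 0, 0.5],
    [0, 0, 0, 0, 0.5],
    [0, 0, 0, 0, 0.5]
  ]
}}

```text
time_s: 13.73
eef_pos: [0.51, -0.0254, 0.1559]
ee_rot: [-3.142, -0.0, -0.167]
force: [0.0, -0.7, -2.1]
width: 0.129
gripper_force: 45.0
```

{"op": "carry_out", "data": {
  "increments": [
    [0, 0, 0.1, 0, 0.5],
    [0, 0, 0, 0, 0.5],
    [0, 0, 0, 0, 0.5]
  ]
}}

```text
time_s: 13.98
eef_pos: [0.51, -0.0254, 0.1548]
ee_rot: [-3.142, -0.0, -0.167]
force: [-0.1, 0.4, -1.4]
width: 0.124
gripper_force: 45.0
```

{"op": "carry_out", "data": {
  "increments": [
    [0, 0, 0.05, 0, 0.5],
    [0, 0, 0, 0, 0.5],
    [0, 0, 0, 0, 0.5]
  ]
}}

```text
time_s: 14.23
eef_pos: [0.51, -0.0253, 0.1546]
ee_rot: [-3.141, -0.0, -0.167]
force: [-0.9, 1.9, 3.3]
width: 0.123
gripper_force: 45.0
```

{"op": "carry_out", "data": {
  "increments": [
    [0, 0.5, 0, 0, 0.5],
    [0, 0.7, 0, 0, 0.5],
    [0, 0.7, 0, 0, 0.5],
    [0, 0.7, 0, 0, 0.5],
    [0, 0.4, 0, 0, 0.5],
    [0, 0, 0, 0, 0.5]
  ]
}}

```text
time_s: 14.73
eef_pos: [0.505, -0.0561, 0.1546]
ee_rot: [3.141, -0.001, -0.168]
force: [-0.2, -1.7, 5.4]
width: 0.123
gripper_force: 45.0
```

{"op": "carry_out", "data": {
  "increments": [
    [0, 0.5, 0, 0, 0.5],
    [0, 0.5, 0, 0, 0.5],
    [0, 0.5, 0, 0, 0.5],
    [0, 0.5, 0, 0, 0.5],
    [0, 0.5, 0, 0, 0.5],
    [0, 0.5, 0, 0, 0.5],
    [0, 0, 0, 0, 0.5]
  ]
}}

```text
time_s: 15.32
eef_pos: [0.5, -0.0854, 0.1547]
ee_rot: [3.141, -0.001, -0.168]
force: [-0.1, -1.0, 6.2]
width: 0.126
gripper_force: 45.0
```

{"op": "carry_out", "data": {
  "increments": [
    [0, 0.6, 0, 0, 0.5],
    [0, 0.7, 0, 0, 0.5],
    [0, 0.7, 0, 0, 0.5],
    [0, 0.7, 0, 0, 0.5],
    [0, 0.7, 0, 0, 0.5],
    [0, 0.6, 0, 0, 0.5],
    [0, 0, 0, 0, 0.5],
    [0, 0, 0, 0, 0.5]
  ]
}}

```text
time_s: 15.98
eef_pos: [0.4933, -0.1251, 0.1547]
ee_rot: [3.14, -0.001, -0.168]
force: [-0.8, -2.3, 6.2]
width: 0.124
gripper_force: 45.0
```

{"op": "carry_out", "data": {
  "increments": [
    [0, 0.5, 0, 0, 0.5],
    [0, 0.5, 0, 0, 0.5],
    [0, 0.5, 0, 0, 0.5],
    [0, 0.5, 0, 0, 0.5],
    [0, 0.5, 0, 0, 0.5],
    [0, 0.5, 0, 0, 0.5],
    [0, 0, 0, 0, 0.5]
  ]
}}

```text
time_s: 16.57
eef_pos: [0.4883, -0.1545, 0.1547]
ee_rot: [3.141, -0.001, -0.168]
force: [-0.1, -0.8, 5.7]
width: 0.125
gripper_force: 45.0
```

```bash
python3 -c "
from h import *
delta(.4828,-.183,.1546,-9.55)"
```

```text
now [ 0.4883 -0.1545  0.1547] [ 3.1414e+00 -7.0000e-04 -1.6770e-01] t 16.57 F [-0.1 -0.8  5.7] w 1.17 gf 44.95892643928528
rows cm: dx -0.06 dy 2.90 dz 0.01 turn -0.1
```

{"op": "carry_out", "data": {
  "increments": [
    [0, 0.5, 0, 0, 0.5],
    [0, 0.5, 0, 0, 0.5],
    [0, 0.5, 0, 0, 0.5],
    [0, 0.3, 0, 0, 0.5],
    [0, 0, 0, 0, 0.5]
  ]
}}

```text
time_s: 16.98
eef_pos: [0.4853, -0.1721, 0.1547]
ee_rot: [3.141, -0.001, -0.168]
force: [0.8, 1.6, 7.6]
width: 0.126
gripper_force: 45.0
```

{"op": "carry_out", "data": {
  "increments": [
    [0, 0.3, 0, 0, 0.5],
    [0, 0.3, 0, 0, 0.5],
    [0, 0.2, 0, 0, 0.5],
    [0, 0, 0, 0, 0.5],
    [0, 0, 0, 0, 0.5]
  ]
}}

```text
time_s: 17.4
eef_pos: [0.484, -0.1797, 0.1547]
ee_rot: [3.141, -0.001, -0.168]
force: [0.6, 1.3, 5.8]
width: 0.124
gripper_force: 45.0
```

{"op": "carry_out", "data": {
  "increments": [
    [0, 0.1, 0, 0, 0.5],
    [0, 0.1, 0, 0, 0.5],
    [0, 0, 0, 0, 0.5],
    [0, 0, 0, 0, 0.5]
  ]
}}

```text
time_s: 17.73
eef_pos: [0.4837, -0.1814, 0.1547]
ee_rot: [-3.141, -0.001, -0.167]
force: [1.4, 5.1, 7.0]
width: 0.126
gripper_force: 45.0
```

{"op": "carry_out", "data": {
  "increments": [
    [0, 0.1, 0, 0, 0.5],
    [0, 0, 0, 0, 0.5],
    [0, 0, 0, 0, 0.5]
  ]
}}

```text
time_s: 17.98
eef_pos: [0.4835, -0.1824, 0.1547]
ee_rot: [-3.141, -0.001, -0.167]
force: [1.1, 5.3, 6.4]
width: 0.127
gripper_force: 45.0
```

{"op": "carry_out", "data": {
  "increments": [
    [0, 0.1, 0, 0, 0.5],
    [0, 0, 0, 0, 0.5],
    [0, 0, 0, 0, 0.5]
  ]
}}

```text
time_s: 18.23
eef_pos: [0.4834, -0.1833, 0.1546]
ee_rot: [-3.141, -0.001, -0.167]
force: [0.2, 4.4, 6.9]
width: 0.129
gripper_force: 45.0
```

{"op": "carry_out", "data": {
  "increments": [
    [0, 0.1, 0, 0, 0.5],
    [0, 0, 0, 0, 0.5],
    [0, 0, 0, 0, 0.5]
  ]
}}

```text
time_s: 18.48
eef_pos: [0.4833, -0.1836, 0.1546]
ee_rot: [-3.139, -0.001, -0.167]
force: [2.3, 12.8, 8.1]
width: 0.125
gripper_force: 45.0
```

{"op": "carry_out", "data": {
  "increments": [
    [0, 0.1, 0, 0, 0.5],
    [0, 0, 0, 0, 0.5],
    [0, 0, 0, 0, 0.5]
  ]
}}

```text
time_s: 18.73
eef_pos: [0.4834, -0.1839, 0.1547]
ee_rot: [-3.137, -0.001, -0.167]
force: [4.5, 21.2, 9.2]
width: 0.123
gripper_force: 45.0
```

{"op": "carry_out", "data": {
  "increments": [
    [0, 0.1, 0, 0, 0.5],
    [0, 0, 0, 0, 0.5],
    [0, 0, 0, 0, 0.5]
  ]
}}

```text
time_s: 18.98
eef_pos: [0.4833, -0.1841, 0.1547]
ee_rot: [-3.136, -0.001, -0.167]
force: [4.9, 29.5, 11.5]
width: 0.126
gripper_force: 45.0
```

Firm stop reached. I pull back gently to see whether the barb holds.

{"op": "carry_out", "data": {
  "increments": [
    [0, -0.2, 0, 0, 0.5],
    [0, -0.2, 0, 0, 0.5],
    [0, 0, 0, 0, 0.5],
    [0, 0, 0, 0, 0.5]
  ]
}}

```text
time_s: 19.32
eef_pos: [0.4835, -0.1826, 0.1547]
ee_rot: [3.141, -0.001, -0.167]
force: [-0.2, 1.0, 6.0]
width: 0.125
gripper_force: 45.0
```

{"op": "carry_out", "data": {
  "increments": [
    [0, -0.2, 0, 0, 0.5],
    [0, -0.1, 0, 0, 0.5],
    [0, 0, 0, 0, 0.5],
    [0, 0, 0, 0, 0.5]
  ]
}}

```text
time_s: 19.65
eef_pos: [0.4839, -0.1801, 0.1547]
ee_rot: [3.14, -0.001, -0.167]
force: [0.2, -3.2, 5.7]
width: 0.128
gripper_force: 45.0
```

{"op": "carry_out", "data": {
  "increments": [
    [0, -0.1, 0, 0, 0.5],
    [0, 0, 0, 0, 0.5],
    [0, 0, 0, 0, 0.5]
  ]
}}

```text
time_s: 19.9
eef_pos: [0.484, -0.1795, 0.1547]
ee_rot: [3.139, -0.001, -0.168]
force: [-1.5, -7.4, 4.7]
width: 0.123
gripper_force: 45.0
```

The barb is catching, with pull resistance rising to 7 N. I re-centre forward, release and go up.

{"op": "carry_out", "data": {
  "increments": [
    [0, 0.2, 0, 0, 0.5],
    [0, 0.15, 0, 0, 0.5],
    [0, 0, 0, 0, 0.5],
    [0, 0, 0, 0, 0.5]
  ]
}}

```text
time_s: 20.23
eef_pos: [0.4836, -0.182, 0.1547]
ee_rot: [-3.142, -0.001, -0.167]
force: [1.1, 4.0, 7.0]
width: 0.121
gripper_force: 45.0
```

{"op": "carry_out", "data": {
  "increments": [
    [0, 0, 0, 0, 6],
    [0, 0, 0, 0, 6],
    [0, 0, 0, 0, 6],
    [0, 0, 0, 0, 6],
    [0, 0, 0, 0, 6],
    [0, 0, 0, 0, 6],
    [0, 0, -1, 0, 6],
    [0, 0, -2, 0, 6],
    [0, 0, -2, 0, 6],
    [0, 0, -2, 0, 6],
    [0, 0, -2, 0, 6],
    [0, 0, -2, 0, 6]
  ]
}}

```text
time_s: 21.23
eef_pos: [0.4834, -0.1816, 0.2661]
ee_rot: [3.141, -0.001, -0.167]
force: [0.1, -0.3, -0.4]
width: 0.644
gripper_force: 0.0
```

{"op": "carry_out", "data": {
  "increments": [
    [0, -1.5, -1.5, 0, 6],
    [0, -2.5, -1, 0, 6],
    [0, -2.5, 0, 0, 6],
    [0, -2.5, 0, 0, 6],
    [0, -2.5, 0, 0, 6],
    [0, -2.5, 0, 0, 6],
    [0, -2.5, 0, 0, 6],
    [0, -2.5, 0, 0, 6],
    [0, -2, 0, 0, 6],
    [0, -1, 0, 0, 6],
    [0, 0, 0, 0, 6]
  ]
}}

```text
time_s: 22.15
eef_pos: [0.5203, 0.0366, 0.2897]
ee_rot: [-3.141, -0.0, -0.165]
force: [-0.4, -0.3, 0.0]
width: 0.648
gripper_force: 0.0
```

Run:
```python
from h import *
c=cap("top"); P=cloud(c); print(manip.get_state()["time_s"],manip.get_state()["eef_pos"])
cv2.imwrite("pics/p5.png",cv2.resize(c["img"][110:300,180:430],None,fx=3,fy=3))
t=np.radians(-99.55); o=np.array([.4805,-.1968]); B=(P[...,:2]-o)@np.array([[np.cos(t),-np.sin(t)],[np.sin(t),np.cos(t)]])
m=(P[...,2]>.082)&(P[...,2]<.1)&(abs(B[...,0]+.014)<.03)&(abs(B[...,1])<.03)
print("fin",m.sum(),(B[m].mean(0)*1000).round(1),(B[m].min(0)*1000).round(1),(B[m].max(0)*1000).round(1),np.median(P[m][:,2]))
m=(B[...,0]>-.045)&(B[...,0]<.1)&(abs(B[...,1])<.022)&(P[...,2]<.08)
for x in np.arange(0,.12,.02):
    k=m&(B[...,0]>x)&(B[...,0]<x+.02); print(round(x,2),np.nanmedian(P[k][:,2]).round(4))
```

```text
22.2 [0.52019922 0.03554101 0.28962046]
fin 96 [-14.9  -0.5] [-20.9 -18.3] [-9.  17.4] 0.08822438147791917
0.0 0.0585
0.02 0.0586
0.04 0.0589
0.06 0.0592
0.08 0.0586
0.1 nan
  return np.nanmean(a, axis, out=out, keepdims=keepdims)
```

View pics/p5.png

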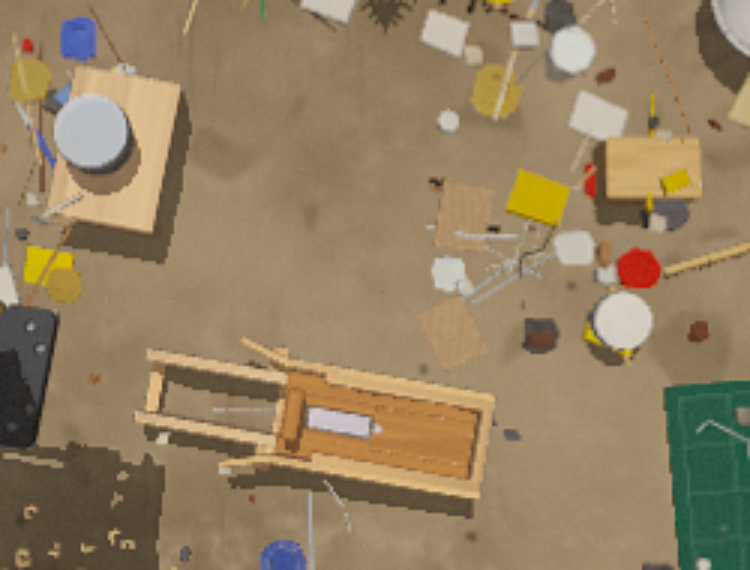

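The cover is home: its fin is at crop (292,418), box x about -15 against -14 at home. The tongue is level with the cover's top, and the pots and block are standing undisturbed. The gripper is clear. Handing in.

```bash
python3 -c "
from cell import manip
print(manip.hand_in())"
```

```text
the job is handed in; nothing more can be done
None
```

The specimen box is closed: the cover is fully home, its tongue holds against a pull-back test, the arm is clear, and I handed the job in at about 22 s; the hand-in returned no verdict.

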